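# Build a tier of the kiln load

### The arm

A 6-joint arm with a two-finger parallel gripper is mounted at the origin on the work surface. World frame = base frame: x ahead of the robot, y to its left, z up, the work surface at z = 0. Lengths are in m, angles in rad, forces in N, time in s.
With the tool pointing down it reaches from about 0.25 to 0.725 m from the base axis. Payload 4 kg.
Tool frame: the origin (TCP) lies at the very end of the fingers, on their centre line; the grasp point (between the pads) lies 19 mm behind it; z points along the fingers, y is the line along which they close (so a half turn about z gives the same grasp; the last joint's range is limited). The gripper opens to 85 mm and grips with 20 to 120 N. Pads are 22 mm wide; open, the fingers measure 114 mm over their backs; the gripper's body (76 mm by 85 mm) begins 54 mm behind the grasp point. The pads swing forward as they close: fully open they stand 13 mm farther back than shut.
Start: joints at [1.312, 0.241, 0.005, 1.335, 0, 1.571], TCP at [0.128, 0.483, 0.231] pointing down, gripper open.
Joint ranges: [-2.72, 2.72], [-1.05, 1.87], [-1.09, 1.28], [-1.99, 2.15], [-1.42, 1.44], [-3.14, 3.14]. Speed limits (rad/s): [2.79, 2.79, 3.14, 3.14, 3.14, 3.14].

### API

Orientations are given as a 3x3 rotation matrix whose columns are the frame's x, y, z axes.
In Python, from cell import r, cams, job gives the robot as it stands.
- The arm moves only by the tool carry_out, never from a script. Its argument "steps" is a list of rows, each a list of 3 entries, a list of its own where there are three numbers: the shift along the tool's x, y, z normalised to -1 to 1, where 1 is 0.025 m, then the turn, a rotation vector about the tool's x, y, z normalised to -1 to 1, where 1 is 0.12 rad, then the finger opening in mm, from 0 to 85.4. A call has 1 to 10 rows; each row shifts and turns the commanded pose from where the row before left it, along the tool's axes as they then stand; what a row does not reach is not made up. A row lasts 1/10 s, in which the tool goes at most 50 mm and 8.59 degrees, less where a joint would pass 70% of its speed; a pose out of reach is approached as far as the arm can. A call with a number of a shift or a turn outside -1 to 1 is refused whole. A call with a gripper value outside its range is refused whole. The fingers move at their own pace and stop on an object; "grip_force" is the grip in N (left out, the last holds). Time passes only in rows, so rows that do not move let the fingers close. It gives the time, the measured TCP pose, the force, the opening and the grip force at its end, in the units of the state.
- r.get_obs(): the state, without advancing time (a new reading comes with each control period).
- cams.read_camera(name): name is "side" or "top" or "wrist"; returns the picture (420x560x3 uint8, red, green, blue); there is no depth.
- cams.calibration(name): a dict with "fx", "fy", "cx", "cy" (pixels), "dist" ([k1, k2, p1, p2, k3] as OpenCV has them; the pictures are not rectified), "R" (3x3) and "t" (3): a world point X has camera coordinates R X + t. Camera axes: x right, y down, z forward; pixel columns grow to the right and rows downward; lengths in m; the calibration is good to about 2 mm. A picture is of the moment at which its call begins: read the wrist's pose just before it. calibration takes no time and is no camera call; for the wrist camera it gives the pose at the moment of the call.
- job.finish_job(): hands the job in; it is judged then, once.
The state is a dict: "t": time; "joint_positions": joint angles; "joint_vel": joint speeds; "tau": joint torques, N m; "eef_pos": TCP position; "ee_rot": TCP orientation; "contact_force": force on the tool from outside, world axes, zero at the start; "moment": the same for the moment, N m; "grip_width": opening from 0.0 (shut) to 1.0 (fully open); "finger_force": force on a finger pad.
Only numpy, scipy, OpenCV 4.12 (cv2) and the standard library are available. Lean on these libraries where they do the work, as an engineer would, in place of code of your own. Each camera call takes 0.05 s, during which the arm holds its last target. There are 200 camera calls.

### The job

Build a small tier on the grey kiln shelf: stand the two tall square props upright, one in the middle of each white pad, and set the low beaker upright on the shelf midway between them. Then lay the narrow plate flat along the row, resting on both props with its middle over the beaker, and stand the vase upright on the middle of the plate. Leave the short prop where it stands.

Things in the scene. Friction and masses are not known exactly. Their poses are not given: they have to be found in the camera images.
- kiln_shelf: grey kiln shelf slab, 160 mm (x) by 280 mm (y), 15 mm thick, fixed flat on the table. Origin at the centre of its underside (table height).
- pad_a: white square ceramic pad, 50 x 50 mm, 6 mm thick, fixed on the kiln shelf; its top is 21 mm above the table. Origin at the centre of its underside. The two pads' centres are 146 to 168 mm apart, near the two ends of the shelf.
- pad_b: white square ceramic pad, 50 x 50 mm, 6 mm thick, fixed on the kiln shelf; its top is 21 mm above the table. Origin at the centre of its underside. The two pads' centres are 146 to 168 mm apart, near the two ends of the shelf.
- tall_prop_1: tall kiln prop, buff ceramic, square 36 x 36 mm and 80 mm high, about 0.2 kg, standing upright at the start on the wooden ware board (the board's top is 18 mm above the table). Origin at the centre of its underside, z up, x and y square to its sides. The two tall props are identical and either may go on either pad.
- tall_prop_2: tall kiln prop, buff ceramic, square 36 x 36 mm and 80 mm high, about 0.2 kg, standing upright at the start on the wooden ware board (the board's top is 18 mm above the table). Origin at the centre of its underside, z up, x and y square to its sides. Identical to the other tall prop and either may go on either pad.
- short_prop: short kiln prop, buff ceramic, square 36 x 36 mm but only 40 mm high, standing loose on the ware board among the other pieces; not needed. Origin at the centre of its underside.
- beaker: low open terracotta beaker without a handle, outer diameter 52 mm at the foot and 56 mm at the rim, 55 mm high, wall 4 mm, about 0.1 kg, standing upright on the ware board. Origin at the centre of its underside.
- vase: terracotta vase with a narrow neck, 95 mm high: foot 48 mm in diameter, straight belly 56 mm in diameter from 35 to 65 mm above the underside, neck 28 mm at 80 mm, lip 34 mm; about 0.22 kg, standing upright on the ware board. Too tall to go under the plate. Origin at the centre of its underside.
- plate: narrow buff ceramic shelf plate, 60 mm wide (x), 220 mm long (y), 14 mm thick, about 0.33 kg, lying flat on the ware board along the board's edge nearest the robot; its underside is 18 mm above the table. Origin at the centre of its underside.
Not all that is in view belongs to the job. Leave any green or yellow look-alike of the tall_prop_1 alone.

How it is judged:
At the end, for the whole second after the job is handed in: Tall props upright within 12 mm of the pad centres; beaker upright on the shelf; beaker and plate centres within 98 mm of each prop; plate level on both props; props within 14 and beaker within 15 mm of its long centre line; vase upright on it within 15 mm of its middle; all at rest (((horizontal distance between tall_prop_1 and pad_a below 0.012 m and horizontal distance between tall_prop_2 and pad_b below 0.012 m) or (horizontal distance between tall_prop_1 and pad_b below 0.012 m and horizontal distance between tall_prop_2 and pad_a below 0.012 m)) and height (world z) of each of tall_prop_1, tall_prop_2 below 0.026 m and angle between each of tall_prop_1, tall_prop_2, beaker, vase's own z axis and vertical below 0.06 rad and contact force between plate and tall_prop_1 above 0.3 N and horizontal distance between each of beaker, plate and tall_prop_1 below 0.098 m and x of tall_prop_1 in the frame of plate between -0.014 and 0.014 m and contact force between plate and tall_prop_2 above 0.3 N and horizontal distance between each of beaker, plate and tall_prop_2 below 0.098 m and x of tall_prop_2 in the frame of plate between -0.014 and 0.014 m and x of beaker in the frame of plate between -0.015 and 0.015 m and height (world z) of beaker below 0.02 m and angle between plate's own z axis and vertical below 0.04 rad and height (world z) of plate above 0.096 m and horizontal distance between vase and plate below 0.015 m and height (world z) of vase above 0.108 m and contact force between vase and plate above 0.3 N and linear speed of each of tall_prop_1, tall_prop_2, plate, beaker, vase below 0.02 m/s and angular speed of each of tall_prop_1, tall_prop_2, plate, beaker, vase below 0.2 rad/s); the robot touches nothing.
It fails at once if the short prop is moved by more than 15 mm or tipped (distance of short_prop from where it was at the start of the episode above 0.015 m or angle between short_prop's own z axis and vertical above 0.3 rad).
It also fails if it takes over 128 s, if anything falls off the work surface, if the arm or the gripper's body presses on something with over 40 N, if the wrist force passes 120 N, or if a joint passes its speed limit or range.

## Working session

There is one attempt and no reset: what is moved stays moved. The work goes in short steps, Python scripts to look and compute and a tool call to move; the robot and the scene stay as the last step left them, time stands still between calls to the robot, and variables do not carry over. Pictures are saved under pics/ and viewed, at most 14 in all, crops included, and the job is handed in when it is done.

Besides the shell and the picture viewer there is one more tool, called after ">>>" as name(argument=value, ...), one argument or row to a line, values as JSON. carry_out: Moves the arm, as the interface text tells. Scaled input: -1 to 1 covers 0.025 m each way for a shift and 0.12 rad each way for a turn. Its arguments: {"type":"object","properties":{"steps":{"type":"array"},"grip_force":{"type":"number"}},"required":["steps"]}

```bash
mkdir -p pics; ls
python3 - <<'E'
from cell import r,cams,job
import cv2
for n in("top","side"):
    im=cams.read_camera(n); c=cams.calibration(n)
    cv2.imwrite(f"pics/{n}0.png",im[:,:,::-1])
    print(n,c)
o=r.get_obs();print(o['t'],o['eef_pos'],o['ee_rot'])
E
```

```text
pics
top {'fx': 395.35225353234864, 'fy': 395.35225353234864, 'cx': 276.2592408165918, 'cy': 207.57336704716676, 'dist': array([-0.00562499,  0.        ,  0.        ,  0.        ,  0.        ]), 'R': array([[-0.01341432, -0.99986152, -0.00984867],
       [-0.99573186,  0.01425709, -0.09118549],
       [ 0.09131327,  0.00858344, -0.99578522]]), 't': array([-0.01159125,  0.64237151,  0.9466344 ])}
side {'fx': 397.3299523283895, 'fy': 397.3299523283895, 'cx': 284.50104619742416, 'cy': 209.9049928216883, 'dist': array([-0.03778376,  0.        ,  0.        ,  0.        ,  0.        ]), 'R': array([[ 0.85484734, -0.51861419,  0.01659363],
       [-0.24687707, -0.4346468 , -0.86610269],
       [ 0.45638551,  0.736289  , -0.49959061]]), 't': array([-0.53543421,  0.17990199,  0.61970599])}
0.1 [0.12779387 0.48281966 0.23051577] [[-9.66707751e-01  2.55882495e-01 -5.22202338e-04]
 [ 2.55883023e-01  9.66706127e-01 -1.77266362e-03]
 [ 5.12226083e-05 -1.84727038e-03 -9.99998292e-01]]
```

View pics/top0.png

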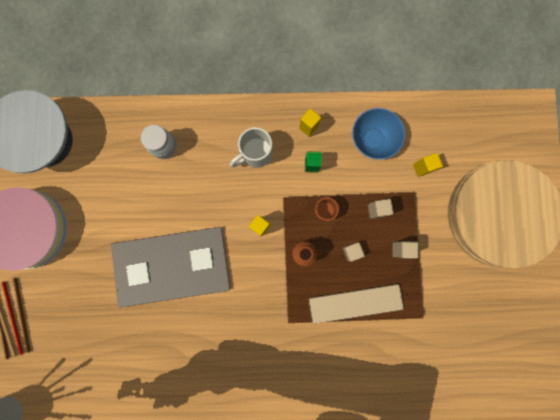

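View pics/side0.png

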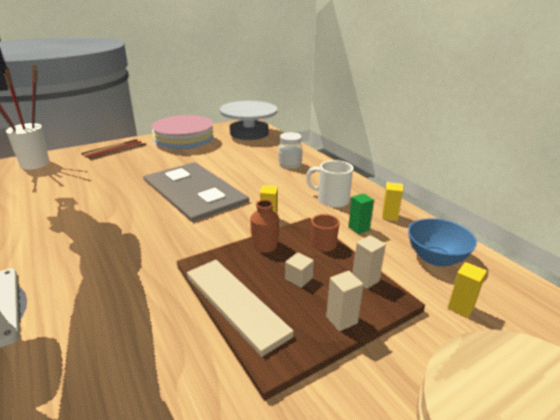

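The top view shows pads at about (138,274) and (201,259), tall props at (381,208) and (405,250), the short prop at (355,252), vase at (305,254), beaker at (327,209) and plate at (356,303). Next I'll enlarge the board and the shelf.

Run:
```python
import cv2
im=cv2.imread("pics/top0.png")
def crop(im,x0,y0,w,h,s,n):
    c=cv2.resize(im[y0:y0+h,x0:x0+w],None,fx=s,fy=s,interpolation=cv2.INTER_CUBIC)
    for x in range((x0+9)//10*10,x0+w,10): 
        cv2.line(c,((x-x0)*s,0),((x-x0)*s,6 ),(255,255,255),1); cv2.putText(c,str(x),((x-x0)*s-8,16),0,.35,(0,255,255),1)
    for y in range((y0+9)//10*10,y0+h,10):
        cv2.line(c,(0,(y-y0)*s),(6,(y-y0)*s),(255,255,255),1); cv2.putText(c,str(y),(8,(y-y0)*s+4),0,.35,(0,255,255),1)
    cv2.imwrite(n,c)
crop(im,285,190,140,100,5,"pics/c1.png")
crop(im,105,225,130,85,6,"pics/c2.png")
```

```text
(no output)
```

View pics/c1.png

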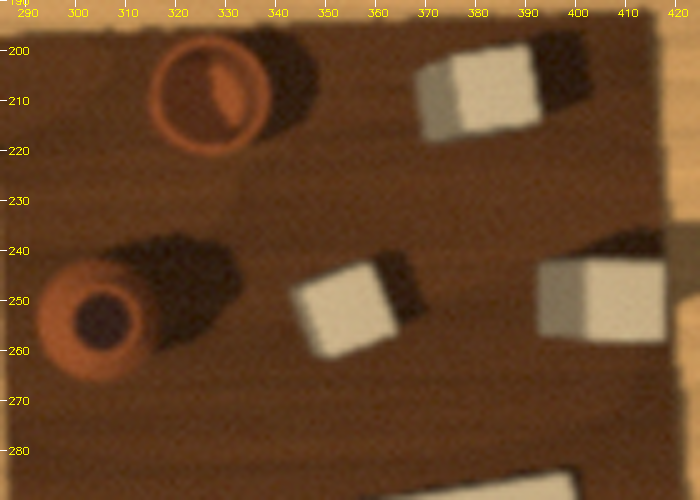

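View pics/c2.png

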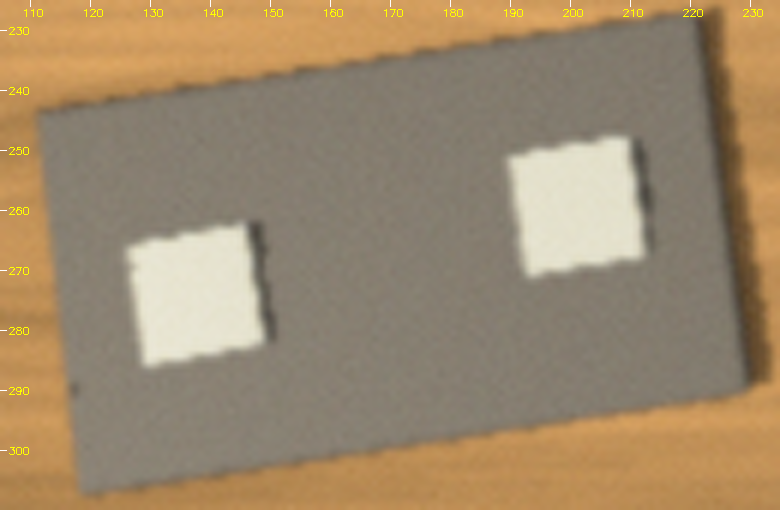

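Crop readings: tall prop tops have corners (452,57)…(465,134) and (585,259)…(585,338), the beaker rim centre is (210,96), the vase lip is (103,320), and the pads are sharp squares. Now I'll turn these into positions, using segmentation for the plate.

```bash
cat > h.py <<'E'
import numpy as np, cv2
from cell import r,cams,job
def w(n,uv,z,c=None):
    c=c or cams.calibration(n)
    K=np.array([[c['fx'],0,c['cx']],[0,c['fy'],c['cy']],[0,0,1]])
    p=cv2.undistortPoints(np.array(uv,float).reshape(-1,1,2),K,c['dist'])[:,0]
    d=np.c_[p,np.ones(len(p))]@c['R']; o=-c['R'].T@c['t']
    return (o+d*((z-o[2])/d[:,2])[:,None])[:,:2]
def quad(P):
    P=np.array(P); e=np.roll(P,-1,0)-P; L=np.linalg.norm(e,axis=1)
    a=np.degrees(np.arctan2(e[:,1],e[:,0]))%90
    return P.mean(0).round(4),(L*1000).round(1),a.round(1)
E
python3 - <<'E'
from h import *
def f(p,s,x,y): return (np.array(p)+.5)/s-.5+[x,y]
for k,p in dict(A=[(452,57),(527,44),(541,123),(465,134)],B=[(585,259),(665,259),(665,341),(585,338)]).items(): print(k,*quad(w("top",f(p,5,285,190),.098)))
print("short",*quad(w("top",f([(305,288),(372,263),(398,333),(335,358)],5,285,190),.058)))
print("beaker",w("top",f([(210,96),(149,96),(271,96)],5,285,190),.073))
print("vase",w("top",f([(103,320)],5,285,190),.113))
for p in ([(128,248),(247,224),(266,343),(146,367)],[(508,157),(628,137),(646,257),(528,277)]): print("pad",*quad(w("top",f(p,6,105,225),.021)))
print("shelf",*quad(w("top",f([(38,110),(695,12),(748,393),(82,495)],6,105,225),.015)))
im=cv2.imread("pics/top0.png"); m=np.zeros(im.shape[:2],np.uint8); s=im[275:330,300:415]
m[275:330,300:415]=(s[...,0]>90)*255
c=max(cv2.findContours(m,0,1)[0],key=cv2.contourArea); print(cv2.minAreaRect(c))
print("plate",*quad(w("top",cv2.boxPoints(cv2.minAreaRect(c)),.032)))
E
```

```text
A [ 0.6325 -0.2673] [35.  36.7 35.1 35.8] [9.  7.7 7.4 7.5]
B [ 0.5363 -0.3219] [36.3 37.  36.1 35.6] [89.2 87.4 87.1 87.6]
short [ 0.532 -0.206] [34.  35.  32.2 35.6] [19.5 18.7 20.6 21.7]
beaker [[ 0.63354498 -0.13933314]
 [ 0.63395505 -0.11063904]
 [ 0.63313506 -0.16801355]]
vase [[ 0.53045619 -0.0843901 ]]
pad [0.484  0.3238] [49.9 49.2 50.  49.1] [10.6 10.1 10.5  9.9]
pad [0.5181 0.1672] [50.1 49.6 49.  49.8] [8.7 8.7 8.8 9.9]
shelf [0.5007 0.2458] [276.5 158.1 276.3 159.1] [7.7 7.9 7.9 7.9]
((355.4423828125, 304.587646484375), (26.926706314086914, 92.16893768310547), 81.06940460205078)
plate [ 0.4051 -0.2078] [222.5  63.5 221.2  63.4] [8.1 6.7 8.  7.9]
```

Everything matches the given sizes: pads are 160 mm apart and the row sits at 12.3°. I'll turn the tool so it closes across the row.

Add to h.py:
```python
def to(x,y,z,th=None):
    o=r.get_obs(); R=np.array(o['ee_rot']); p=np.array(o['eef_pos'])
    d=R.T@(np.array([x,y,z])-p)/.025
    t=np.degrees(np.arctan2(R[1,1],R[0,1]))
    print('t',round(o['t'],1),'pos',p.round(4),'th',t.round(2),'tilt',R[:2,2].round(4),'F',np.round(o['contact_force'],1),'grip',round(float(o['grip_width']),3),'| units',d.round(2),'turn',None if th is None else round(-np.radians(th-t)/.12,2))
```

```text
(no output)
```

>>> carry_out(
  steps=[
    [[0, 0, 0], [0, 0, 1], 85],
    [[0, 0, 0], [0, 0, 1], 85],
    [[0, 0, 0], [0, 0, 1], 85],
    [[0, 0, 0], [0, 0, 1], 85],
    [[0, 0, 0], [0, 0, 1], 85],
    [[0, 0, 0], [0, 0, 1], 85],
    [[0, 0, 0], [0, 0, 1], 85],
    [[0, 0, 0], [0, 0, 1], 85],
    [[0, 0, 0], [0, 0, 1], 85],
    [[0, 0, 0], [0, 0, 0.15], 85],
  ],
  grip_force=40,
)

```text
t: 1.1
eef_pos: [0.1279, 0.483, 0.2308]
ee_rot: [[-0.212, 0.977, -0.0], [0.977, 0.212, -0.001], [-0.001, -0.001, -1.0]]
contact_force: [0.4, 0.1, -1.4]
grip_width: 0.995
finger_force: 0.0
```

```bash
python3 -c "
from h import *
to(.6335,-.1393,.2,12.3)"
```

```text
t 1.1 pos [0.1279 0.483  0.2308] th 12.22 tilt [-0.0003 -0.0011] F [ 0.4  0.1 -1.4] grip 0.995 | units [-28.61  14.5    1.25] turn -0.01
```

>>> carry_out(
  steps=[
    [[-1, 0.5, 0], [0, 0, 0], 85],
    [[-1, 0.5, 0], [0, 0, 0], 85],
    [[-1, 0.5, 0], [0, 0, 0], 85],
    [[-1, 0.5, 0], [0, 0, 0], 85],
    [[-1, 0.5, 0], [0, 0, 0], 85],
    [[-1, 0.5, 0], [0, 0, 0], 85],
    [[-1, 0.5, 0], [0, 0, 0], 85],
    [[-1, 0.5, 0], [0, 0, 0], 85],
    [[-1, 0.5, 0], [0, 0, 0], 85],
    [[-1, 0.5, 0], [0, 0, 0], 85],
  ],
)

```text
t: 2.1
eef_pos: [0.3036, 0.2645, 0.2312]
ee_rot: [[-0.215, 0.977, -0.0], [0.977, 0.215, -0.0], [-0.0, -0.0, -1.0]]
contact_force: [-0.1, 0.3, -1.1]
grip_width: 0.998
finger_force: 0.0
```

>>> carry_out(
  steps=[
    [[-1, 0.5, 0], [0, 0, 0], 85],
    [[-1, 0.5, 0], [0, 0, 0], 85],
    [[-1, 0.5, 0], [0, 0, 0], 85],
    [[-1, 0.5, 0], [0, 0, 0], 85],
    [[-1, 0.5, 0], [0, 0, 0], 85],
    [[-1, 0.5, 0], [0, 0, 0], 85],
    [[-1, 0.5, 0], [0, 0, 0], 85],
    [[-1, 0.5, 0], [0, 0, 0], 85],
    [[-1, 0.5, 0], [0, 0, 0], 85],
    [[-1, 0.5, 0], [0, 0, 0], 85],
  ],
)

```text
t: 3.1
eef_pos: [0.4788, 0.0468, 0.231]
ee_rot: [[-0.214, 0.977, -0.001], [0.977, 0.214, 0.0], [0.0, -0.001, -1.0]]
contact_force: [-1.2, 0.7, -0.3]
grip_width: 0.997
finger_force: 0.0
```

>>> carry_out(
  steps=[
    [[-1, 0.5, 0], [0, 0, 0], 85],
    [[-1, 0.5, 0], [0, 0, 0], 85],
    [[-1, 0.5, 0], [0, 0, 0], 85],
    [[-1, 0.5, 0], [0, 0, 0], 85],
    [[-1, 0.5, 0], [0, 0, 0], 85],
    [[-1, 0.5, 0], [0, 0, 0], 85],
    [[-1, 0.5, 0], [0, 0, 0], 85],
    [[-1, 0.5, 0], [0, 0, 0], 85],
    [[-0.6, 0.5, 0.6], [0, 0, 0], 85],
    [[0, 0, 0.6], [0, 0, 0], 85],
  ],
)

```text
t: 4.1
eef_pos: [0.6357, -0.1405, 0.2001]
ee_rot: [[-0.212, 0.977, 0.001], [0.977, 0.212, -0.001], [-0.001, 0.001, -1.0]]
contact_force: [0.6, -0.0, 0.2]
grip_width: 0.993
finger_force: 0.0
```

Run:
```python
from h import *
to(.6335,-.1393,.045,12.3)
cv2.imwrite("pics/wr1.png",cams.read_camera("wrist")[:,:,::-1])
```

```text
t 4.1 pos [ 0.6357 -0.1405  0.2001] th 12.26 tilt [ 0.0012 -0.0006] F [ 0.6 -0.   0.2] grip 0.993 | units [ 0.07 -0.08  6.2 ] turn -0.01
```

View pics/wr1.png

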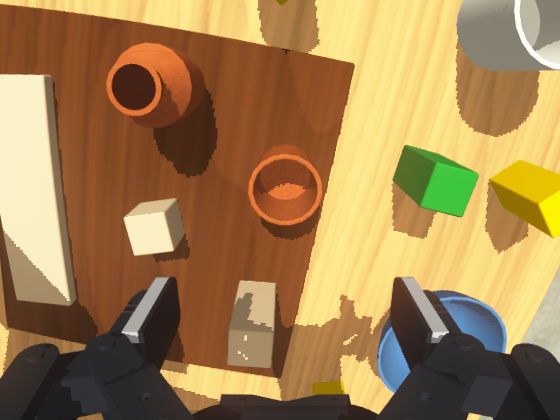

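The wrist view shows the beaker rim at (285,189), the vase lip at (136,87) and the top of prop A at about (250,342), all usable as a check.

Run:
```python
from h import *
print(w("wrist",[(285,189)],.073),w("wrist",[(135,88)],.113),w("wrist",[(251,343)],.098))
to(.6335,-.1393,.045,12.3)
```

```text
[[ 0.63270099 -0.13451879]] [[ 0.53070974 -0.08167367]] [[ 0.63195378 -0.25519133]]
t 4.2 pos [ 0.6333 -0.1393  0.1966] th 12.29 tilt [-0.0054  0.0011] F [-1.5  0.5 -3.3] grip 0.999 | units [-0.02  0.04  6.07] turn -0.0
```

>>> carry_out(
  steps=[
    [[0.05, 0, 1], [0, 0, 0], 85],
    [[0, 0, 1], [0, 0, 0], 85],
    [[0, 0, 1], [0, 0, 0], 85],
    [[0, 0, 1], [0, 0, 0], 85],
    [[0, 0, 1], [0, 0, 0], 85],
    [[0, 0, 0.9], [0, 0, 0], 85],
    [[0, 0, 0.45], [0, 0, 0], 85],
    [[0, 0, 0], [0, 0, 0], 48],
    [[0, 0, 0], [0, 0, 0], 48],
    [[0, 0, 0], [0, 0, 0], 48],
  ],
)

```text
t: 5.15
eef_pos: [0.6351, -0.1374, 0.0445]
ee_rot: [[-0.213, 0.977, 0.003], [0.977, 0.213, -0.001], [-0.001, 0.003, -1.0]]
contact_force: [0.1, -0.6, -0.7]
grip_width: 0.625
finger_force: 42.0
```

>>> carry_out(
  steps=[
    [[0, 0, 0], [0, 0, 0], 48],
    [[0, 0, 0], [0, 0, 0], 48],
    [[0, 0, -0.4], [0, 0, 0], 48],
    [[0, 0, -0.9], [0, 0, 0], 48],
    [[0, 0, -1], [0, 0, 0], 48],
    [[0, 0, -1], [0, 0, 0], 48],
    [[0, 0, -1], [0, 0, 0], 48],
    [[0, 0, -1], [0, 0, 0], 48],
  ],
)

```text
t: 5.95
eef_pos: [0.6334, -0.1371, 0.1767]
ee_rot: [[-0.212, 0.977, -0.0], [0.977, 0.212, -0.0], [-0.0, -0.0, -1.0]]
contact_force: [0.3, 0.6, -1.2]
grip_width: 0.627
finger_force: 42.2
```

Run:
```python
from h import *
to(.501,.2455,.17,12.3)
```

```text
t 6.0 pos [ 0.6334 -0.1371  0.1767] th 12.26 tilt [-0. -0.] F [ 0.3  0.6 -1.2] grip 0.627 | units [16.08 -1.93  0.27] turn -0.01
```

>>> carry_out(
  steps=[
    [[0.6, -0.1, 0], [0, 0, 0], 48],
    [[1, -0.1, 0], [0, 0, 0], 48],
    [[1, -0.1, 0], [0, 0, 0], 48],
    [[1, -0.1, 0], [0, 0, 0], 48],
    [[1, -0.1, 0], [0, 0, 0], 48],
    [[1, -0.1, 0], [0, 0, 0], 48],
    [[1, -0.1, 0], [0, 0, 0], 48],
    [[1, -0.1, 0], [0, 0, 0], 48],
    [[1, -0.1, 0], [0, 0, 0], 48],
    [[1, -0.1, 0], [0, 0, 0], 48],
  ],
)

```text
t: 6.95
eef_pos: [0.5566, 0.0935, 0.1743]
ee_rot: [[-0.213, 0.977, -0.002], [0.977, 0.213, -0.0], [0.0, -0.002, -1.0]]
contact_force: [0.7, 0.5, -1.3]
grip_width: 0.625
finger_force: 42.3
```

>>> carry_out(
  steps=[
    [[1, -0.1, 0], [0, 0, 0], 48],
    [[1, -0.1, 0], [0, 0, 0], 48],
    [[1, -0.2, 0], [0, 0, 0], 48],
    [[1, -0.2, 0], [0, 0, 0], 48],
    [[1, -0.2, 0], [0, 0, 0], 48],
    [[1, -0.1, 0], [0, 0, 0], 48],
    [[0.5, -0.1, 0], [0, 0, 0], 48],
    [[0, 0, 0], [0, 0, 0], 48],
    [[0, 0, 0], [0, 0, 0], 48],
  ],
)

```text
t: 7.85
eef_pos: [0.4991, 0.2451, 0.1747]
ee_rot: [[-0.213, 0.977, -0.0], [0.977, 0.213, -0.001], [-0.001, -0.001, -1.0]]
contact_force: [0.3, -0.8, -1.5]
grip_width: 0.629
finger_force: 42.3
```

Run:
```python
from h import *
to(.501,.2455,.042,12.3)
```

```text
t 7.8 pos [0.4991 0.2451 0.1747] th 12.28 tilt [-0.0005 -0.001 ] F [ 0.3 -0.8 -1.5] grip 0.629 | units [0.   0.08 5.31] turn -0.0
```

>>> carry_out(
  steps=[
    [[0, 0.08, 1], [0, 0, 0], 48],
    [[0, 0, 1], [0, 0, 0], 48],
    [[0, 0, 1], [0, 0, 0], 48],
    [[0, 0, 1], [0, 0, 0], 48],
    [[0, 0, 0.8], [0, 0, 0], 48],
    [[0, 0, 0.3], [0, 0, 0], 48],
    [[0, 0, 0.1], [0, 0, 0], 48],
    [[0, 0, 0.1], [0, 0, 0], 48],
  ],
)

```text
t: 8.65
eef_pos: [0.5023, 0.2457, 0.0433]
ee_rot: [[-0.211, 0.977, 0.001], [0.977, 0.211, 0.0], [0.0, 0.001, -1.0]]
contact_force: [0.0, 0.3, -1.1]
grip_width: 0.625
finger_force: 42.3
```

Run:
```python
from h import *
to(.501,.2455,.0415,12.3)
```

```text
t 8.7 pos [0.5023 0.2457 0.0433] th 12.2 tilt [0.0014 0.0005] F [ 0.   0.3 -1.1] grip 0.625 | units [ 0.   -0.05  0.07] turn -0.01
```

>>> carry_out(
  steps=[
    [[0, 0, 0.08], [0, 0, 0], 48],
    [[0, 0, 0], [0, 0, 0], 48],
    [[0, 0, 0], [0, 0, 0], 70],
    [[0, 0, 0], [0, 0, 0], 85],
    [[0, 0, 0], [0, 0, 0], 85],
    [[0, 0, -0.4], [0, 0, 0], 85],
    [[0, 0, -1], [0, 0, 0], 85],
    [[0, 0, -1], [0, 0, 0], 85],
    [[0, 0, -1], [0, 0, 0], 85],
    [[0, 0, -1], [0, 0, 0], 85],
  ],
)

```text
t: 9.65
eef_pos: [0.5014, 0.246, 0.1525]
ee_rot: [[-0.212, 0.977, 0.001], [0.977, 0.212, 0.0], [0.0, 0.001, -1.0]]
contact_force: [0.6, -0.4, -0.4]
grip_width: 0.996
finger_force: 0.0
```

Run:
```python
from h import *
to(.6325,-.2665,.2,8)
```

```text
t 9.7 pos [0.5014 0.246  0.1525] th 12.26 tilt [0.0008 0.0003] F [ 0.6 -0.4 -0.4] grip 0.996 | units [-21.15   0.77  -1.9 ] turn 0.62
```

>>> carry_out(
  steps=[
    [[-0.6, 0, -0.6], [0, 0, 0], 85],
    [[-1, 0, -0.6], [0, 0, 0], 85],
    [[-1, 0, -0.5], [0, 0, 0], 85],
    [[-1, 0, -0.2], [0, 0, 0], 85],
    [[-1, 0, 0], [0, 0, 0], 85],
    [[-1, 0, 0], [0, 0, 0], 85],
    [[-1, 0, 0], [0, 0, 0], 85],
    [[-1, 0, 0], [0, 0, 0], 85],
    [[-1, 0, 0], [0, 0, 0], 85],
    [[-1, 0, 0], [0, 0, 0], 85],
  ],
)

```text
t: 10.65
eef_pos: [0.5525, 0.0105, 0.199]
ee_rot: [[-0.212, 0.977, 0.001], [0.977, 0.212, 0.0], [-0.0, 0.001, -1.0]]
contact_force: [0.4, 0.7, 0.2]
grip_width: 0.996
finger_force: 0.0
```

>>> carry_out(
  steps=[
    [[-1, 0.1, 0], [0, 0, 0], 85],
    [[-1, 0.1, 0], [0, 0, 0], 85],
    [[-1, 0.1, 0], [0, 0, 0], 85],
    [[-1, 0.1, 0], [0, 0, 0], 85],
    [[-1, 0.1, 0], [0, 0, 0], 85],
    [[-1, 0.1, 0], [0, 0, 0], 85],
    [[-1, 0.1, 0], [0, 0, 0], 85],
    [[-1, 0.1, 0], [0, 0, 0], 85],
    [[-1, 0, 0], [0, 0, 0], 85],
    [[-1, 0, 0], [0, 0, 0], 85],
  ],
)

```text
t: 11.65
eef_pos: [0.6252, -0.2295, 0.1989]
ee_rot: [[-0.212, 0.977, 0.001], [0.977, 0.212, -0.0], [-0.0, 0.001, -1.0]]
contact_force: [-0.0, -0.1, 0.4]
grip_width: 0.996
finger_force: 0.0
```

>>> carry_out(
  steps=[
    [[-1, 0, 0], [0, 0, 0], 85],
    [[-0.5, 0, 0], [0, 0, 0.3], 85],
    [[0, 0, 0], [0, 0, 0.3], 85],
    [[0, 0, 0], [0, 0, 0], 85],
  ],
)

```text
t: 12.05
eef_pos: [0.6328, -0.2654, 0.1982]
ee_rot: [[-0.14, 0.99, -0.0], [0.99, 0.14, 0.0], [0.0, -0.0, -1.0]]
contact_force: [1.1, 0.8, -0.5]
grip_width: 0.996
finger_force: 0.0
```

Run:
```python
from h import *
to(.6325,-.266,.055,8)
```

```text
t 12.1 pos [ 0.6328 -0.2654  0.1982] th 8.04 tilt [-0.0001  0.0004] F [ 1.1  0.8 -0.5] grip 0.996 | units [-0.03 -0.02  5.73] turn 0.01
```

>>> carry_out(
  steps=[
    [[0, 0, 0.9], [0, 0, 0], 85],
    [[0, 0, 1], [0, 0, 0], 85],
    [[0, 0, 1], [0, 0, 0], 85],
    [[0, 0, 1], [0, 0, 0], 85],
    [[0, 0, 1], [0, 0, 0], 85],
    [[0, 0, 0.6], [0, 0, 0], 70],
    [[0, 0, 0.2], [0, 0, 0], 50],
    [[0, 0, 0], [0, 0, 0], 28],
    [[0, 0, 0], [0, 0, 0], 28],
    [[0, 0, 0], [0, 0, 0], 28],
  ],
  grip_force=60,
)

```text
t: 13.05
eef_pos: [0.6336, -0.2653, 0.0568]
ee_rot: [[-0.142, 0.99, 0.002], [0.99, 0.142, -0.001], [-0.001, 0.002, -1.0]]
contact_force: [0.2, -0.2, -2.9]
grip_width: 0.415
finger_force: 63.6
```

>>> carry_out(
  steps=[
    [[0, 0, 0], [0, 0, 0], 28],
    [[0, 0, 0], [0, 0, 0], 28],
  ],
)

```text
t: 13.25
eef_pos: [0.6333, -0.2654, 0.0564]
ee_rot: [[-0.142, 0.99, 0.001], [0.99, 0.142, -0.0], [-0.001, 0.001, -1.0]]
contact_force: [0.1, 0.5, -0.3]
grip_width: 0.41
finger_force: 63.9
```

>>> carry_out(
  steps=[
    [[0, 0, -0.4], [0, 0, 0], 28],
    [[0, 0, -0.9], [0, 0, 0], 28],
    [[0, 0, -1], [0, 0, 0], 28],
    [[0, 0, -1], [0, 0, 0], 28],
    [[0, 0, -1], [0, 0, 0], 28],
    [[0, 0, -1], [0, 0, 0], 28],
    [[0, 0, 0], [0, 0, 0], 28],
  ],
)

```text
t: 13.95
eef_pos: [0.6352, -0.2663, 0.1937]
ee_rot: [[-0.141, 0.99, 0.009], [0.99, 0.141, -0.004], [-0.005, 0.008, -1.0]]
contact_force: [0.3, -0.2, -1.4]
grip_width: 0.414
finger_force: 63.8
```

Run:
```python
from h import *
to(.5181,.1672,.19,8)
```

```text
t 13.9 pos [ 0.6352 -0.2663  0.1937] th 8.13 tilt [ 0.0087 -0.0037] F [ 0.3 -0.2 -1.4] grip 0.414 | units [17.83 -2.19  0.04] turn 0.02
```

>>> carry_out(
  steps=[
    [[0.6, -0.1, 0], [0, 0, 0], 28],
    [[1, -0.1, 0], [0, 0, 0], 28],
    [[1, -0.1, 0], [0, 0, 0], 28],
    [[1, -0.1, 0], [0, 0, 0], 28],
    [[1, -0.1, 0], [0, 0, 0], 28],
    [[1, -0.1, 0], [0, 0, 0], 28],
    [[1, -0.1, 0], [0, 0, 0], 28],
    [[1, -0.1, 0], [0, 0, 0], 28],
    [[1, -0.1, 0], [0, 0, 0], 28],
    [[1, -0.1, 0], [0, 0, 0], 28],
  ],
)

```text
t: 14.95
eef_pos: [0.5731, -0.0302, 0.1868]
ee_rot: [[-0.141, 0.99, -0.002], [0.99, 0.141, 0.0], [0.0, -0.002, -1.0]]
contact_force: [0.2, -0.2, -2.1]
grip_width: 0.416
finger_force: 63.7
```

>>> carry_out(
  steps=[
    [[1, -0.2, 0], [0, 0, 0], 28],
    [[1, -0.2, 0], [0, 0, 0], 28],
    [[1, -0.2, 0], [0, 0, 0], 28],
    [[1, -0.2, 0], [0, 0, 0], 28],
    [[1, -0.1, 0], [0, 0, 0], 28],
    [[1, -0.1, 0], [0, 0, 0], 28],
    [[1, -0.1, 0], [0, 0, 0], 28],
    [[0.25, 0, 0], [0, 0, 0], 28],
    [[0, 0, 0], [0, 0, 0], 28],
    [[0, 0, 0], [0, 0, 0], 28],
  ],
)

```text
t: 15.95
eef_pos: [0.5212, 0.1436, 0.1875]
ee_rot: [[-0.141, 0.99, -0.001], [0.99, 0.141, -0.001], [-0.001, -0.001, -1.0]]
contact_force: [0.6, -0.8, -2.4]
grip_width: 0.412
finger_force: 63.7
```

Run:
```python
from h import *
to(.5181,.168,.0595,12.3)
```

```text
t 15.9 pos [0.5212 0.1436 0.1875] th 8.12 tilt [-0.0007 -0.0009] F [ 0.6 -0.8 -2.4] grip 0.412 | units [0.99 0.02 5.12] turn -0.61
```

>>> carry_out(
  steps=[
    [[0.6, 0, 0.3], [0, 0, 0], 28],
    [[0.4, 0, 0.9], [0, 0, 0], 28],
    [[0, 0, 1], [0, 0, 0], 28],
    [[0, 0, 1], [0, 0, 0], 28],
    [[0, 0, 1], [0, 0, 0], 28],
    [[0, 0, 0.6], [0, 0, 0], 28],
    [[0, 0, 0.2], [0, 0, 0], 28],
    [[0, 0, 0], [0, 0, 0], 28],
    [[0, 0, 0], [0, 0, 0], 28],
  ],
)

```text
t: 16.85
eef_pos: [0.5186, 0.1692, 0.0638]
ee_rot: [[-0.141, 0.99, 0.001], [0.99, 0.141, 0.0], [0.0, 0.001, -1.0]]
contact_force: [0.1, -1.4, -2.0]
grip_width: 0.413
finger_force: 63.7
```

Run:
```python
from h import *
to(.5181,.168,.0595,12.3)
```

```text
t 16.9 pos [0.5186 0.1692 0.0638] th 8.11 tilt [0.0014 0.0005] F [ 0.1 -1.4 -2. ] grip 0.413 | units [-0.04 -0.03  0.17] turn -0.61
```

>>> carry_out(
  steps=[
    [[0, 0, 0.14], [0, 0, 0], 28],
    [[0, 0, 0.05], [0, 0, 0], 28],
    [[0, 0, 0], [0, 0, 0], 28],
  ],
)

```text
t: 17.15
eef_pos: [0.5186, 0.1693, 0.0593]
ee_rot: [[-0.141, 0.99, 0.002], [0.99, 0.141, 0.001], [0.0, 0.002, -1.0]]
contact_force: [0.5, -0.8, 1.6]
grip_width: 0.411
finger_force: 63.9
```

>>> carry_out(
  steps=[
    [[0, 0, 0], [0, 0, 0], 45],
    [[0, 0, 0], [0, 0, 0], 85],
    [[0, 0, 0], [0, 0, 0], 85],
    [[0, 0, 0], [0, 0, 0], 85],
    [[0, 0, -0.5], [0, 0, 0], 85],
    [[0, 0, -1], [0, 0, 0], 85],
    [[0, 0, -1], [0, 0, 0], 85],
    [[0, 0, -1], [0, 0, 0], 85],
    [[0, 0, -1], [0, 0, 0], 85],
    [[0, 0, -1], [0, 0, 0], 85],
  ],
)

```text
t: 18.15
eef_pos: [0.5178, 0.1691, 0.1979]
ee_rot: [[-0.142, 0.99, 0.001], [0.99, 0.142, 0.0], [0.0, 0.001, -1.0]]
contact_force: [-0.0, 0.6, 0.4]
grip_width: 0.998
finger_force: 0.0
```

Run:
```python
from h import *
to(.5363,-.321,.2,-2.2)
```

```text
t 18.1 pos [0.5178 0.1691 0.1979] th 8.14 tilt [0.001  0.0003] F [-0.   0.6  0.4] grip 0.998 | units [-19.51  -2.04  -0.09] turn 1.5
```

>>> carry_out(
  steps=[
    [[-0.5, -0.1, 0], [0, 0, 0], 85],
    [[-1, -0.1, 0], [0, 0, 0], 85],
    [[-1, -0.1, 0], [0, 0, 0], 85],
    [[-1, -0.1, 0], [0, 0, 0], 85],
    [[-1, -0.1, 0], [0, 0, 0], 85],
    [[-1, -0.1, 0], [0, 0, 0], 85],
    [[-1, -0.1, 0], [0, 0, 0], 85],
    [[-1, -0.1, 0], [0, 0, 0], 85],
    [[-1, -0.1, 0], [0, 0, 0], 85],
    [[-1, -0.1, 0], [0, 0, 0], 85],
  ],
)

```text
t: 19.15
eef_pos: [0.5259, -0.071, 0.1955]
ee_rot: [[-0.141, 0.99, -0.001], [0.99, 0.141, -0.0], [0.0, -0.001, -1.0]]
contact_force: [1.0, 0.5, -0.1]
grip_width: 0.994
finger_force: 0.0
```

>>> carry_out(
  steps=[
    [[-1, -0.1, 0], [0, 0, 0], 85],
    [[-1, -0.1, 0], [0, 0, 0], 85],
    [[-1, -0.1, 0], [0, 0, 0], 85],
    [[-1, -0.1, 0], [0, 0, 0], 85],
    [[-1, -0.1, 0], [0, 0, 0], 85],
    [[-1, -0.1, 0], [0, 0, 0], 85],
    [[-1, -0.1, 0], [0, 0, 0], 85],
    [[-1, -0.1, 0], [0, 0, 0], 85],
    [[-1, -0.1, 0], [0, 0, 0], 85],
    [[-1, -0.1, 0], [0, 0, 0], 85],
  ],
)

```text
t: 20.15
eef_pos: [0.5364, -0.3218, 0.1954]
ee_rot: [[-0.141, 0.99, -0.001], [0.99, 0.141, 0.0], [0.001, -0.001, -1.0]]
contact_force: [0.2, 0.3, 0.3]
grip_width: 0.994
finger_force: 0.0
```

>>> carry_out(
  steps=[
    [[0, 0, 0], [0, 0, 0.5], 85],
    [[0, 0, 0], [0, 0, 0.7], 85],
    [[0, 0, 0], [0, 0, 0.3], 85],
    [[0, 0, 0], [0, 0, 0], 85],
  ],
)

```text
t: 20.55
eef_pos: [0.5365, -0.3209, 0.1953]
ee_rot: [[0.039, 0.999, -0.001], [0.999, -0.039, 0.0], [0.0, -0.001, -1.0]]
contact_force: [-0.1, 0.8, 0.5]
grip_width: 0.993
finger_force: 0.0
```

Run:
```python
from h import *
to(.5363,-.321,.056,-2.2)
```

```text
t 20.6 pos [ 0.5365 -0.3209  0.1953] th -2.21 tilt [-0.0011  0.0005] F [-0.1  0.8  0.5] grip 0.993 | units [-0.01 -0.    5.57] turn -0.0
```

>>> carry_out(
  steps=[
    [[0, 0, 0.8], [0, 0, 0], 85],
    [[0, 0, 1], [0, 0, 0], 85],
    [[0, 0, 1], [0, 0, 0], 85],
    [[0, 0, 1], [0, 0, 0], 85],
    [[0, 0, 1], [0, 0, 0], 85],
    [[0, 0, 0.6], [0, 0, 0], 70],
    [[0, 0, 0.2], [0, 0, 0], 50],
    [[0, 0, 0], [0, 0, 0], 28],
    [[0, 0, 0], [0, 0, 0], 28],
    [[0, 0, 0], [0, 0, 0], 28],
  ],
)

```text
t: 21.55
eef_pos: [0.5378, -0.3209, 0.0568]
ee_rot: [[0.038, 0.999, 0.001], [0.999, -0.038, -0.001], [-0.001, 0.001, -1.0]]
contact_force: [-0.3, 0.3, -3.2]
grip_width: 0.415
finger_force: 59.9
```

>>> carry_out(
  steps=[
    [[0, 0, 0], [0, 0, 0], 28],
    [[0, 0, 0], [0, 0, 0], 28],
  ],
)

```text
t: 21.75
eef_pos: [0.5375, -0.3207, 0.0562]
ee_rot: [[0.038, 0.999, 0.0], [0.999, -0.038, -0.0], [-0.0, 0.0, -1.0]]
contact_force: [-0.7, 0.0, -2.1]
grip_width: 0.416
finger_force: 60.1
```

>>> carry_out(
  steps=[
    [[0, 0, -0.4], [0, 0, 0], 28],
    [[0, 0, -0.9], [0, 0, 0], 28],
    [[0, 0, -1], [0, 0, 0], 28],
    [[0, 0, -1], [0, 0, 0], 28],
    [[0, 0, -1], [0, 0, 0], 28],
    [[0, 0, -1], [0, 0, 0], 28],
    [[0, 0, -0.7], [0, 0, 0], 28],
    [[0, 0, 0], [0, 0, 0], 28],
    [[0, 0, 0], [0, 0, 0], 28],
  ],
)

```text
t: 22.65
eef_pos: [0.5374, -0.3206, 0.2061]
ee_rot: [[0.038, 0.999, 0.001], [0.999, -0.038, -0.0], [-0.0, 0.001, -1.0]]
contact_force: [0.4, 0.7, -2.8]
grip_width: 0.416
finger_force: 60.2
```

Run:
```python
from h import *
to(.484,.3248,.19,12.3)
```

```text
t 22.6 pos [ 0.5374 -0.3206  0.2061] th -2.17 tilt [ 0.0007 -0.0005] F [ 0.4  0.7 -2.8] grip 0.416 | units [25.72 -3.11  0.63] turn -2.11
```

>>> carry_out(
  steps=[
    [[0.7, -0.1, 0], [0, 0, 0], 28],
    [[1, -0.1, 0], [0, 0, 0], 28],
    [[1, -0.1, 0], [0, 0, 0], 28],
    [[1, -0.1, 0], [0, 0, 0], 28],
    [[1, -0.1, 0], [0, 0, 0], 28],
    [[1, -0.1, 0], [0, 0, 0], 28],
    [[1, -0.1, 0], [0, 0, 0], 28],
    [[1, -0.1, 0], [0, 0, 0], 28],
    [[1, -0.1, 0], [0, 0, 0], 28],
    [[1, -0.1, 0], [0, 0, 0], 28],
  ],
)

```text
t: 23.65
eef_pos: [0.5202, -0.0761, 0.204]
ee_rot: [[0.038, 0.999, -0.003], [0.999, -0.038, 0.0], [0.0, -0.003, -1.0]]
contact_force: [1.0, 0.4, -3.5]
grip_width: 0.416
finger_force: 60.3
```

>>> carry_out(
  steps=[
    [[1, -0.1, 0], [0, 0, 0], 28],
    [[1, -0.1, 0], [0, 0, 0], 28],
    [[1, -0.1, 0], [0, 0, 0], 28],
    [[1, -0.1, 0], [0, 0, 0], 28],
    [[1, -0.1, 0], [0, 0, 0], 28],
    [[1, -0.1, 0], [0, 0, 0], 28],
    [[1, -0.1, 0], [0, 0, 0], 28],
    [[1, -0.1, 0], [0, 0, 0], 28],
    [[1, -0.1, 0], [0, 0, 0], 28],
    [[1, -0.1, 0], [0, 0, 0], 28],
  ],
)

```text
t: 24.65
eef_pos: [0.5048, 0.1741, 0.204]
ee_rot: [[0.038, 0.999, -0.003], [0.999, -0.038, -0.001], [-0.001, -0.003, -1.0]]
contact_force: [0.6, -0.1, -2.9]
grip_width: 0.416
finger_force: 60.3
```

>>> carry_out(
  steps=[
    [[1, -0.2, 0], [0, 0, 0], 28],
    [[1, -0.2, 0], [0, 0, 0], 28],
    [[1, -0.2, 0], [0, 0, 0], 28],
    [[1, -0.2, 0], [0, 0, 0], 28],
    [[1, -0.2, 0], [0, 0, 0], 28],
    [[1, -0.1, 0], [0, 0, 0], 28],
    [[0, 0, 0], [0, 0, -0.7], 28],
    [[0, 0, 0], [0, 0, -0.8], 28],
    [[0, 0, 0], [0, 0, -0.6], 28],
    [[0, 0, 0], [0, 0, 0], 28],
  ],
)

```text
t: 25.65
eef_pos: [0.4833, 0.3239, 0.2039]
ee_rot: [[-0.212, 0.977, -0.003], [0.977, 0.212, -0.002], [-0.001, -0.003, -1.0]]
contact_force: [-0.5, -0.6, -2.1]
grip_width: 0.416
finger_force: 60.2
```

Run:
```python
from h import *
to(.484,.3248,.0595,12.3)
```

```text
t 25.6 pos [0.4833 0.3239 0.2039] th 12.27 tilt [-0.003 -0.002] F [-0.5 -0.6 -2.1] grip 0.416 | units [0.04 0.05 5.78] turn -0.0
```

>>> carry_out(
  steps=[
    [[0, 0, 0.7], [0, 0, 0], 28],
    [[0, 0, 1], [0, 0, 0], 28],
    [[0, 0, 1], [0, 0, 0], 28],
    [[0, 0, 1], [0, 0, 0], 28],
    [[0, 0, 1], [0, 0, 0], 28],
    [[0, 0, 0.7], [0, 0, 0], 28],
    [[0, 0, 0.2], [0, 0, 0], 28],
    [[0, 0, 0], [0, 0, 0], 28],
    [[0, 0, 0], [0, 0, 0], 28],
  ],
)

```text
t: 26.55
eef_pos: [0.4848, 0.3247, 0.0665]
ee_rot: [[-0.212, 0.977, 0.001], [0.977, 0.212, 0.001], [0.0, 0.001, -1.0]]
contact_force: [0.6, 0.3, -1.9]
grip_width: 0.414
finger_force: 60.3
```

Run:
```python
from h import *
to(.484,.3248,.0592,12.3)
```

```text
t 26.6 pos [0.4848 0.3247 0.0665] th 12.23 tilt [0.0009 0.0006] F [ 0.6  0.3 -1.9] grip 0.414 | units [ 0.01 -0.03  0.29] turn -0.01
```

>>> carry_out(
  steps=[
    [[0, 0, 0.2], [0, 0, 0], 28],
    [[0, 0, 0.11], [0, 0, 0], 28],
    [[0, 0, 0], [0, 0, 0], 28],
  ],
)

```text
t: 26.85
eef_pos: [0.485, 0.3249, 0.0592]
ee_rot: [[-0.212, 0.977, 0.002], [0.977, 0.212, 0.001], [0.001, 0.002, -1.0]]
contact_force: [-0.3, -0.2, 2.0]
grip_width: 0.416
finger_force: 60.7
```

>>> carry_out(
  steps=[
    [[0, 0, 0], [0, 0, 0], 45],
    [[0, 0, 0], [0, 0, 0], 85],
    [[0, 0, 0], [0, 0, 0], 85],
    [[0, 0, 0], [0, 0, 0], 85],
    [[0, 0, -0.5], [0, 0, 0], 85],
    [[0, 0, -1], [0, 0, 0], 85],
    [[0, 0, -1], [0, 0, 0], 85],
    [[0, 0, -1], [0, 0, 0], 85],
    [[0, 0, -1], [0, 0, 0], 85],
    [[0, 0, -1], [0, 0, 0], 85],
  ],
)

```text
t: 27.85
eef_pos: [0.4843, 0.3244, 0.1977]
ee_rot: [[-0.212, 0.977, 0.001], [0.977, 0.212, 0.001], [0.0, 0.001, -1.0]]
contact_force: [0.8, -0.3, -0.6]
grip_width: 0.998
finger_force: 0.0
```

Run:
```python
from h import *
to(.405,-.207,.2,8)
```

```text
t 27.9 pos [0.4843 0.3244 0.1977] th 12.26 tilt [0.0009 0.0006] F [ 0.8 -0.3 -0.6] grip 0.998 | units [-20.1   -7.61  -0.11] turn 0.62
```

>>> carry_out(
  steps=[
    [[-0.5, -0.4, 0], [0, 0, 0], 85],
    [[-1, -0.4, 0], [0, 0, 0], 85],
    [[-1, -0.4, 0], [0, 0, 0], 85],
    [[-1, -0.4, 0], [0, 0, 0], 85],
    [[-1, -0.4, 0], [0, 0, 0], 85],
    [[-1, -0.4, 0], [0, 0, 0], 85],
    [[-1, -0.4, 0], [0, 0, 0], 85],
    [[-1, -0.4, 0], [0, 0, 0], 85],
    [[-1, -0.4, 0], [0, 0, 0], 85],
    [[-1, -0.4, 0], [0, 0, 0], 85],
  ],
)

```text
t: 28.85
eef_pos: [0.4369, 0.0701, 0.1967]
ee_rot: [[-0.212, 0.977, 0.002], [0.977, 0.212, 0.0], [-0.0, 0.002, -1.0]]
contact_force: [0.4, 0.1, -0.2]
grip_width: 0.994
finger_force: 0.0
```

>>> carry_out(
  steps=[
    [[-1, -0.4, 0], [0, 0, 0], 85],
    [[-1, -0.4, 0], [0, 0, 0], 85],
    [[-1, -0.4, 0], [0, 0, 0], 85],
    [[-1, -0.4, 0], [0, 0, 0], 85],
    [[-1, -0.4, 0], [0, 0, 0], 85],
    [[-1, -0.4, 0], [0, 0, 0], 85],
    [[-1, -0.4, 0], [0, 0, 0], 85],
    [[-1, -0.4, 0], [0, 0, 0], 85],
    [[-1, -0.4, 0], [0, 0, 0], 85],
    [[-1, 0, 0], [0, 0, 0], 85],
  ],
)

```text
t: 29.85
eef_pos: [0.4012, -0.1934, 0.1967]
ee_rot: [[-0.211, 0.977, 0.001], [0.977, 0.211, -0.0], [-0.001, 0.0, -1.0]]
contact_force: [0.3, 0.6, -0.4]
grip_width: 0.994
finger_force: 0.0
```

>>> carry_out(
  steps=[
    [[-0.6, 0, 0], [0, 0, 0.3], 70],
    [[0, 0, 0], [0, 0, 0.3], 70],
    [[0, 0, 0], [0, 0, 0], 70],
    [[0, 0, 0], [0, 0, 0], 70],
  ],
)

```text
t: 30.25
eef_pos: [0.4054, -0.2067, 0.1958]
ee_rot: [[-0.142, 0.99, 0.0], [0.99, 0.142, 0.0], [0.0, 0.0, -1.0]]
contact_force: [0.2, 1.1, -0.3]
grip_width: 0.819
finger_force: 0.0
```

Run:
```python
from h import *
to(.405,-.207,.023,7.8)
cv2.imwrite("pics/t2.png",cams.read_camera("top")[:,:,::-1])
a=cams.read_camera("side")[:,:,::-1]
cv2.imwrite("pics/s2.png",cv2.resize(a[120:330,120:420],None,fx=2.6,fy=2.6,interpolation=2))
```

```text
t 30.2 pos [ 0.4054 -0.2067  0.1958] th 8.16 tilt [0.0001 0.0001] F [ 0.2  1.1 -0.3] grip 0.819 | units [-0.01 -0.02  6.91] turn 0.05
```

View pics/s2.png

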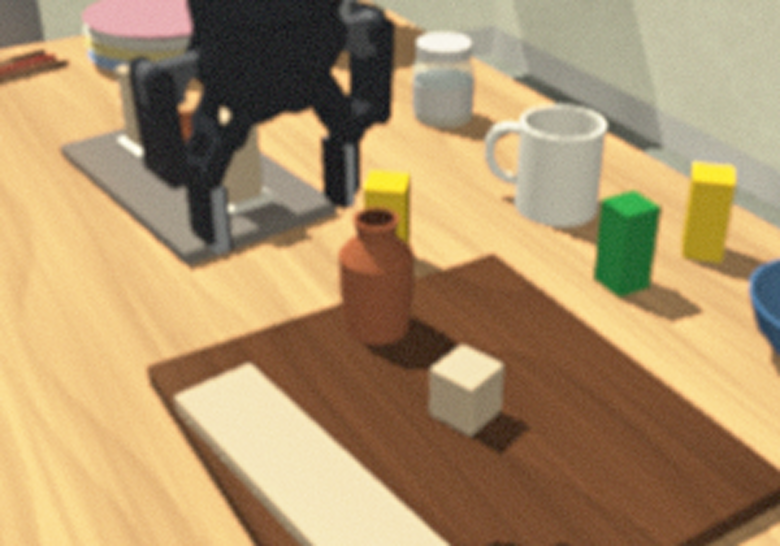

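View pics/t2.png

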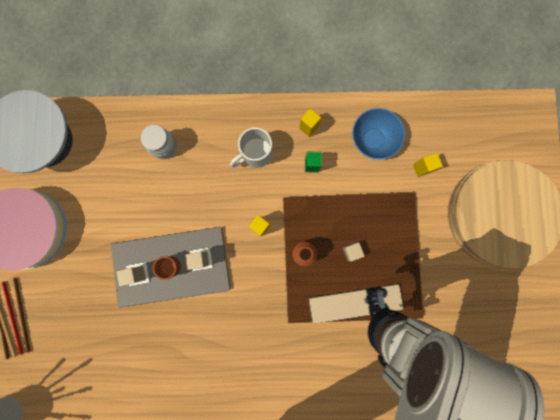

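The top view shows props standing on both pads, at (132,275) and (199,259), with the beaker between them at (165,267). I'll enlarge this to measure it.

Run:
```python
import cv2
im=cv2.imread("pics/t2.png")
cv2.imwrite("pics/c3.png",cv2.resize(im[240:295,110:220],None,fx=7,fy=7,interpolation=2))
```

```text
(no output)
```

View pics/c3.png

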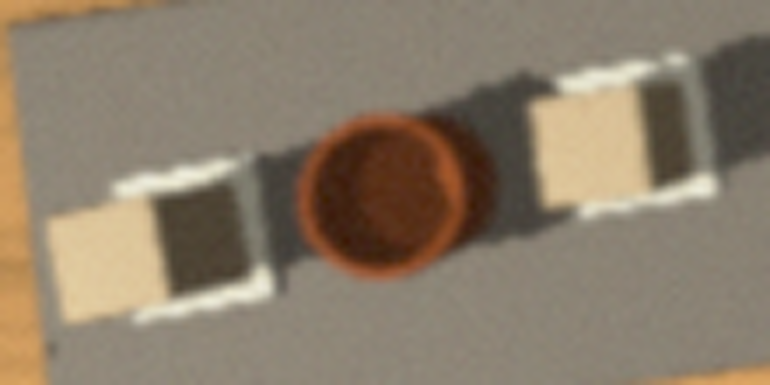

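Run:
```python
from h import *
f=lambda p:(np.array(p)+.5)/7-.5+[110,240]
a=quad(w("top",f([(46,219),(152,196),(168,302),(65,324)]),.101));b=quad(w("top",f([(530,98),(638,83),(652,193),(546,210)]),.101))
k=w("top",f([(382,195)]),.07)[0]
print(a,b,k); d=a[0]-b[0]; print((a[0]+b[0])/2, np.degrees(np.arctan2(-d[0],d[1])), np.linalg.norm(k-a[0]),np.linalg.norm(k-b[0]))
```

```text
(array([0.4835, 0.323 ]), array([35. , 34.4, 33.9, 34.3]), array([11.5,  9.8, 11.3, 11.6])) (array([0.5181, 0.1666]), array([35.3, 35.7, 34.6, 36.4]), array([7.1, 7.5, 8.3, 8.6])) [0.50150421 0.2434425 ]
[0.5008 0.2448] 12.474491574746741 0.08156927846733761 0.07861418602564214
```

>>> carry_out(
  steps=[
    [[0, 0, 1], [0, 0, 0], 72],
    [[0, 0, 1], [0, 0, 0], 72],
    [[0, 0, 1], [0, 0, 0], 72],
    [[0, 0, 1], [0, 0, 0], 72],
    [[0, 0, 1], [0, 0, 0], 72],
    [[0, 0, 0.9], [0, 0, 0], 72],
    [[0, 0, 0.4], [0, 0, 0], 72],
    [[0, 0, 0.2], [0, 0, 0], 72],
    [[0, 0, 0.2], [0, 0, 0], 72],
    [[0, 0, 0], [0, 0, 0], 72],
  ],
  grip_force=60,
)

```text
t: 31.35
eef_pos: [0.4057, -0.2071, 0.0283]
ee_rot: [[-0.142, 0.99, 0.001], [0.99, 0.142, -0.0], [-0.0, 0.001, -1.0]]
contact_force: [1.0, -0.4, -0.0]
grip_width: 0.842
finger_force: 0.0
```

>>> carry_out(
  steps=[
    [[0, 0, 0.15], [0, 0, 0], 66],
    [[0, 0, 0.1], [0, 0, 0], 66],
    [[0, 0, 0], [0, 0, 0], 66],
  ],
)

```text
t: 31.65
eef_pos: [0.4055, -0.2071, 0.0219]
ee_rot: [[-0.141, 0.99, 0.0], [0.99, 0.141, -0.0], [-0.0, 0.0, -1.0]]
contact_force: [0.9, 0.2, -0.3]
grip_width: 0.774
finger_force: 0.1
```

>>> carry_out(
  steps=[
    [[0, 0, 0], [0, 0, 0], 54],
    [[0, 0, 0], [0, 0, 0], 54],
    [[0, 0, 0], [0, 0, 0], 54],
    [[0, 0, 0], [0, 0, 0], 54],
  ],
)

```text
t: 32.05
eef_pos: [0.407, -0.2072, 0.0232]
ee_rot: [[-0.142, 0.99, 0.004], [0.99, 0.142, -0.0], [-0.001, 0.003, -1.0]]
contact_force: [1.2, 1.1, 5.4]
grip_width: 0.674
finger_force: 62.7
```

>>> carry_out(
  steps=[
    [[0, 0, -0.2], [0, 0, 0], 54],
    [[0, 0, -0.5], [0, 0, 0], 54],
    [[0, 0, -0.7], [0, 0, 0], 54],
    [[0, 0, 0], [0, 0, 0], 54],
    [[0, 0, 0], [0, 0, 0], 54],
  ],
  grip_force=80,
)

```text
t: 32.55
eef_pos: [0.4051, -0.207, 0.0565]
ee_rot: [[-0.141, 0.99, -0.0], [0.99, 0.141, -0.0], [-0.0, -0.0, -1.0]]
contact_force: [-0.3, -1.2, -2.7]
grip_width: 0.662
finger_force: 85.7
```

Run:
```python
from h import *
a=cams.read_camera("side")[:,:,::-1]; b=cams.read_camera("wrist")[:,:,::-1]
cv2.imwrite("pics/s3.png",np.hstack([cv2.resize(a[200:400,140:340],(400,400)),cv2.resize(b,(400,400))]))
to(.5008,.2448,.2,12.4)
```

```text
t 32.6 pos [ 0.4044 -0.2066  0.0558] th 8.13 tilt [-0.0019  0.0009] F [ 0.4 -0.3 -3.2] grip 0.664 | units [17.33  6.36 -5.76] turn -0.62
```

View pics/s3.png

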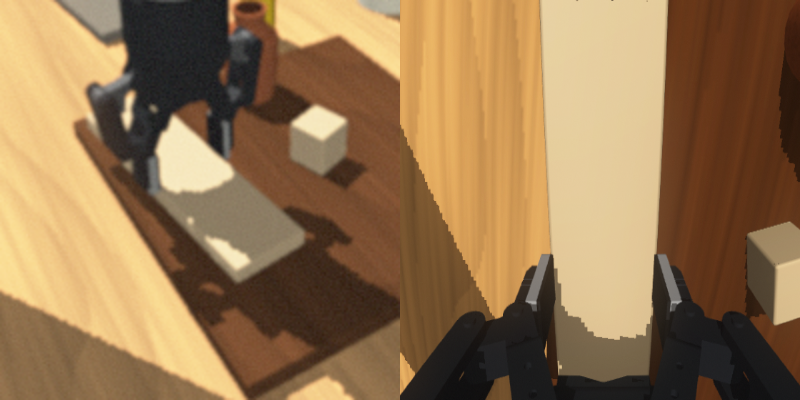

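The plate is held squarely at its middle and level. Now raise it and carry it over.

>>> carry_out(
  steps=[
    [[0, 0, -0.6], [0, 0, 0], 54],
    [[0, 0, -1], [0, 0, 0], 54],
    [[0, 0, -1], [0, 0, 0], 54],
    [[0, 0, -1], [0, 0, 0], 54],
    [[0, 0, -1], [0, 0, 0], 54],
    [[0.5, 0.2, -0.5], [0, 0, 0], 54],
    [[1, 0.4, 0], [0, 0, 0], 54],
    [[1, 0.4, 0], [0, 0, 0], 54],
    [[1, 0.4, 0], [0, 0, 0], 54],
    [[1, 0.4, 0], [0, 0, 0], 54],
  ],
)

```text
t: 33.65
eef_pos: [0.4333, -0.0882, 0.1831]
ee_rot: [[-0.141, 0.99, -0.002], [0.99, 0.141, 0.0], [0.001, -0.002, -1.0]]
contact_force: [-0.3, -0.0, -3.7]
grip_width: 0.663
finger_force: 86.2
```

>>> carry_out(
  steps=[
    [[1, 0.4, 0], [0, 0, 0], 54],
    [[1, 0.4, 0], [0, 0, 0], 54],
    [[1, 0.4, 0], [0, 0, 0], 54],
    [[1, 0.4, 0], [0, 0, 0], 54],
    [[1, 0.4, 0], [0, 0, 0], 54],
    [[1, 0.4, 0], [0, 0, 0], 54],
    [[1, 0.3, 0], [0, 0, 0], 54],
    [[1, 0.3, 0], [0, 0, 0], 54],
    [[1, 0.3, 0], [0, 0, 0], 54],
    [[1, 0.4, 0], [0, 0, 0], 54],
  ],
)

```text
t: 34.65
eef_pos: [0.4892, 0.1721, 0.1828]
ee_rot: [[-0.142, 0.99, -0.003], [0.99, 0.142, -0.001], [-0.001, -0.003, -1.0]]
contact_force: [0.6, 0.3, -4.4]
grip_width: 0.661
finger_force: 86.2
```

>>> carry_out(
  steps=[
    [[1, 0.4, 0], [0, 0, 0], 54],
    [[1, 0.4, 0], [0, 0, 0], 54],
    [[0.6, 0.2, 0], [0, 0, -0.2], 54],
    [[0.2, 0, 0], [0, 0, -0.3], 54],
    [[0, 0, 0], [0, 0, -0.12], 54],
    [[0, 0, 0], [0, 0, 0], 54],
    [[0, 0, 0], [0, 0, 0], 54],
  ],
)

```text
t: 35.35
eef_pos: [0.5047, 0.243, 0.1843]
ee_rot: [[-0.213, 0.977, -0.0], [0.977, 0.213, -0.001], [-0.0, -0.0, -1.0]]
contact_force: [0.1, -0.7, -3.8]
grip_width: 0.663
finger_force: 86.2
```

Run:
```python
from h import *
to(.5008,.2455,.1075,12.4)
```

```text
t 35.4 pos [0.5047 0.243  0.1843] th 12.32 tilt [-0.0003 -0.0006] F [ 0.1 -0.7 -3.8] grip 0.663 | units [ 0.13 -0.13  3.07] turn -0.01
```

>>> carry_out(
  steps=[
    [[0.13, -0.16, 0], [0, 0, 0], 54],
    [[0, 0, 0.6], [0, 0, 0], 54],
    [[0, 0, 0.8], [0, 0, 0], 54],
    [[0, 0, 0.8], [0, 0, 0], 54],
    [[0, 0, 0.5], [0, 0, 0], 54],
    [[0, 0, 0.2], [0, 0, 0], 54],
    [[0, 0, 0], [0, 0, 0], 54],
    [[0, 0, 0], [0, 0, 0], 54],
  ],
)

```text
t: 36.15
eef_pos: [0.5009, 0.2467, 0.1127]
ee_rot: [[-0.215, 0.977, 0.001], [0.977, 0.215, 0.001], [0.0, 0.002, -1.0]]
contact_force: [0.9, 0.3, -1.9]
grip_width: 0.661
finger_force: 86.1
```

Run:
```python
from h import *
to(.5008,.2455,.1055,12.4)
a=cams.read_camera("side")[:,:,::-1]
cv2.imwrite("pics/s4.png",cv2.resize(a[110:230,120:280],None,fx=5,fy=5,interpolation=2))
```

```text
t 36.1 pos [0.5009 0.2467 0.1127] th 12.39 tilt [0.0014 0.0007] F [ 0.9  0.3 -1.9] grip 0.661 | units [-0.05 -0.01  0.29] turn -0.0
```

View pics/s4.png

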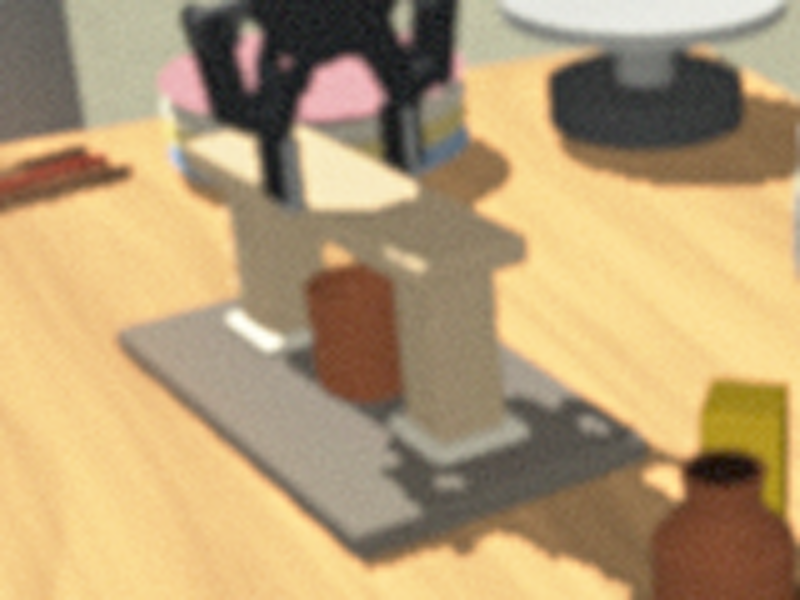

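The plate hangs just above both props and lines up with the row. Lower it until it touches.

>>> carry_out(
  steps=[
    [[0, 0, 0.12], [0, 0, 0], 54],
    [[0, 0, 0.08], [0, 0, 0], 54],
    [[0, 0, 0], [0, 0, 0], 54],
  ],
)

```text
t: 36.5
eef_pos: [0.5001, 0.2464, 0.1066]
ee_rot: [[-0.215, 0.977, -0.0], [0.977, 0.215, -0.0], [-0.0, -0.0, -1.0]]
contact_force: [-0.5, 0.1, -2.5]
grip_width: 0.662
finger_force: 86.2
```

>>> carry_out(
  steps=[
    [[0, 0, 0.06], [0, 0, 0], 54],
    [[0, 0, 0], [0, 0, 0], 54],
    [[0, 0, 0], [0, 0, 0], 54],
  ],
)

```text
t: 36.8
eef_pos: [0.5004, 0.2465, 0.1065]
ee_rot: [[-0.215, 0.977, 0.001], [0.977, 0.215, 0.0], [0.0, 0.001, -1.0]]
contact_force: [-2.3, -1.4, 6.0]
grip_width: 0.664
finger_force: 87.4
```

>>> carry_out(
  steps=[
    [[0, 0, 0], [0, 0, 0], 62],
    [[0, 0, 0], [0, 0, 0], 70],
    [[0, 0, 0], [0, 0, 0], 82],
    [[0, 0, 0], [0, 0, 0], 85],
    [[0, 0, -0.4], [0, 0, 0], 85],
    [[0, 0, -1], [0, 0, 0], 85],
    [[0, 0, -1], [0, 0, 0], 85],
    [[0, 0, -1], [0, 0, 0], 85],
    [[0, 0, -1], [0, 0, 0], 85],
  ],
  grip_force=40,
)

```text
t: 37.7
eef_pos: [0.5003, 0.2465, 0.2171]
ee_rot: [[-0.215, 0.977, 0.001], [0.977, 0.215, 0.0], [0.0, 0.001, -1.0]]
contact_force: [0.5, 0.3, 0.6]
grip_width: 0.999
finger_force: 0.0
```

Run:
```python
from h import *
to(.5305,-.0835,.2,12.3)
```

```text
t 37.7 pos [0.5003 0.2465 0.2171] th 12.4 tilt [0.0007 0.0004] F [0.5 0.3 0.6] grip 0.999 | units [-13.15  -1.66   0.68] turn 0.01
```

>>> carry_out(
  steps=[
    [[-0.6, -0.1, 0], [0, 0, 0], 85],
    [[-1, -0.1, 0], [0, 0, 0], 85],
    [[-1, -0.1, 0], [0, 0, 0], 85],
    [[-1, -0.1, 0], [0, 0, 0], 85],
    [[-1, -0.1, 0], [0, 0, 0], 85],
    [[-1, -0.1, 0], [0, 0, 0], 85],
    [[-1, -0.1, 0], [0, 0, 0], 85],
    [[-1, -0.1, 0], [0, 0, 0], 85],
    [[-1, -0.2, 0], [0, 0, 0], 85],
    [[-1, -0.2, 0], [0, 0, 0], 85],
  ],
)

```text
t: 38.7
eef_pos: [0.5219, 0.004, 0.2149]
ee_rot: [[-0.214, 0.977, -0.001], [0.977, 0.214, -0.0], [-0.0, -0.001, -1.0]]
contact_force: [-0.1, 0.2, -0.1]
grip_width: 0.995
finger_force: 0.0
```

>>> carry_out(
  steps=[
    [[-1, -0.2, 0], [0, 0, 0], 85],
    [[-1, -0.2, 0], [0, 0, 0], 85],
    [[-1, 0, 0], [0, 0, 0], 85],
    [[-0.5, 0, 0], [0, 0, 0], 85],
    [[0, 0, 0], [0, 0, 0], 85],
    [[0, 0, 0], [0, 0, 0], 85],
  ],
)

```text
t: 39.3
eef_pos: [0.5312, -0.0817, 0.215]
ee_rot: [[-0.214, 0.977, -0.001], [0.977, 0.214, 0.001], [0.001, -0.001, -1.0]]
contact_force: [0.3, 1.0, -0.6]
grip_width: 0.997
finger_force: 0.0
```

Run:
```python
from h import *
to(.5305,-.0835,.051,12.3)
```

```text
t 39.3 pos [ 0.5312 -0.0817  0.215 ] th 12.38 tilt [-0.0008  0.0007] F [ 0.3  1.  -0.6] grip 0.997 | units [-0.07 -0.04  6.56] turn 0.01
```

>>> carry_out(
  steps=[
    [[-0.07, -0.05, 0.6], [0, 0, 0], 85],
    [[0, 0, 1], [0, 0, 0], 85],
    [[0, 0, 1], [0, 0, 0], 85],
    [[0, 0, 1], [0, 0, 0], 85],
    [[0, 0, 1], [0, 0, 0], 85],
    [[0, 0, 1], [0, 0, 0], 85],
    [[0, 0, 0.7], [0, 0, 0], 85],
    [[0, 0, 0.3], [0, 0, 0], 85],
    [[0, 0, 0], [0, 0, 0], 70],
    [[0, 0, 0], [0, 0, 0], 50],
  ],
)

```text
t: 40.3
eef_pos: [0.5313, -0.0835, 0.0511]
ee_rot: [[-0.216, 0.976, 0.001], [0.976, 0.216, -0.0], [-0.0, 0.001, -1.0]]
contact_force: [0.2, 0.4, -0.1]
grip_width: 0.689
finger_force: 0.0
```

>>> carry_out(
  steps=[
    [[0, 0, 0], [0, 0, 0], 48],
    [[0, 0, 0], [0, 0, 0], 48],
    [[0, 0, 0], [0, 0, 0], 48],
    [[0, 0, 0], [0, 0, 0], 48],
  ],
  grip_force=50,
)

```text
t: 40.7
eef_pos: [0.5316, -0.0839, 0.0516]
ee_rot: [[-0.215, 0.977, 0.002], [0.977, 0.215, 0.0], [-0.0, 0.002, -1.0]]
contact_force: [-1.4, 1.4, 5.8]
grip_width: 0.637
finger_force: 54.1
```

>>> carry_out(
  steps=[
    [[0, 0, -0.4], [0, 0, 0], 48],
    [[0, 0, -0.9], [0, 0, 0], 48],
    [[0, 0, -1], [0, 0, 0], 48],
    [[0, 0, -1], [0, 0, 0], 48],
    [[0, 0, -1], [0, 0, 0], 48],
    [[0, 0, -1], [0, 0, 0], 48],
    [[0, 0, -1], [0, 0, 0], 48],
    [[0, 0, -0.5], [0, 0, 0], 48],
    [[0, 0, 0], [0, 0, 0], 48],
    [[0, 0, 0], [0, 0, 0], 48],
  ],
)

```text
t: 41.7
eef_pos: [0.5302, -0.0841, 0.2198]
ee_rot: [[-0.214, 0.977, -0.001], [0.977, 0.214, -0.0], [0.0, -0.001, -1.0]]
contact_force: [0.0, 0.8, -3.3]
grip_width: 0.638
finger_force: 53.6
```

Run:
```python
from h import *
im=cams.read_camera("top")[:,:,::-1]
cv2.imwrite("pics/t5.png",cv2.resize(im[230:310,90:235],None,fx=5,fy=5,interpolation=2))
to(.5008,.2455,.2,12.3)
```

```text
t 41.8 pos [ 0.5298 -0.084   0.2192] th 12.39 tilt [-0.0023  0.0002] F [-0.5 -0.3 -2.3] grip 0.637 | units [13.12  1.69  0.77] turn 0.01
```

View pics/t5.png

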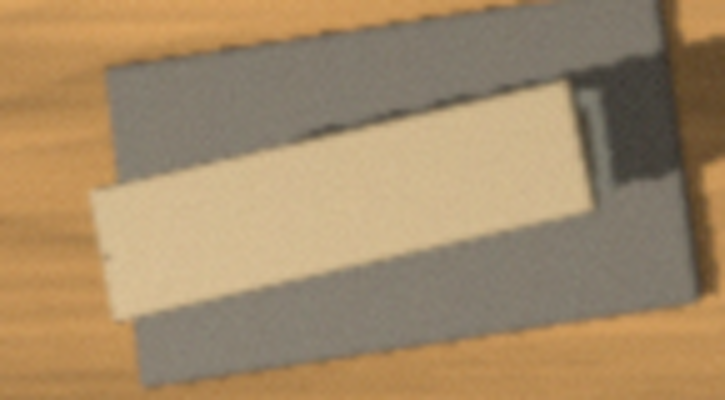

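Run:
```python
from h import *
f=lambda p:(np.array(p)+.5)/5-.5+[90,230]
print(quad(w("top",f([(92,188),(570,80),(594,210),(115,320)]),.115)))
```

```text
(array([0.4997, 0.2436]), array([218.5,  58.7, 217.8,  59.3]), array([11.9, 10.7, 12.1, 11.4]))
```

>>> carry_out(
  steps=[
    [[0.6, 0.1, 0], [0, 0, 0], 48],
    [[1, 0.1, 0], [0, 0, 0], 48],
    [[1, 0.1, 0], [0, 0, 0], 48],
    [[1, 0.1, 0], [0, 0, 0], 48],
    [[1, 0.1, 0], [0, 0, 0], 48],
    [[1, 0.1, 0], [0, 0, 0], 48],
    [[1, 0.1, 0], [0, 0, 0], 48],
    [[1, 0.1, 0], [0, 0, 0], 48],
    [[1, 0.2, 0], [0, 0, 0], 48],
    [[1, 0.2, 0], [0, 0, 0], 48],
  ],
)

```text
t: 42.75
eef_pos: [0.5071, 0.1585, 0.2191]
ee_rot: [[-0.215, 0.977, -0.002], [0.977, 0.215, -0.0], [0.0, -0.002, -1.0]]
contact_force: [-0.4, 0.2, -2.5]
grip_width: 0.64
finger_force: 53.6
```

>>> carry_out(
  steps=[
    [[1, 0.2, 0], [0, 0, 0], 48],
    [[1, 0.2, 0], [0, 0, 0], 48],
    [[1, 0.1, 0], [0, 0, 0], 48],
    [[0.5, 0, 0], [0, 0, 0], 48],
    [[0, 0, 0], [0, 0, 0], 48],
    [[0, 0, 0], [0, 0, 0], 48],
  ],
)

```text
t: 43.35
eef_pos: [0.5013, 0.2446, 0.2197]
ee_rot: [[-0.215, 0.977, -0.001], [0.977, 0.215, -0.001], [-0.001, -0.001, -1.0]]
contact_force: [0.1, -1.1, -1.8]
grip_width: 0.641
finger_force: 53.5
```

Run:
```python
from h import *
to(.5005,.246,.1486,12.3)
```

```text
t 43.4 pos [0.5013 0.2446 0.2197] th 12.42 tilt [-0.0011 -0.0013] F [ 0.1 -1.1 -1.8] grip 0.641 | units [ 0.07 -0.02  2.85] turn 0.02
```

>>> carry_out(
  steps=[
    [[0, -0.03, 0.5], [0, 0, 0], 48],
    [[0, 0, 0.8], [0, 0, 0], 48],
    [[0, 0, 0.7], [0, 0, 0], 48],
    [[0, 0, 0.4], [0, 0, 0], 48],
    [[0, 0, 0.1], [0, 0, 0], 48],
    [[0, 0, 0], [0, 0, 0], 48],
    [[0, 0, 0], [0, 0, 0], 48],
  ],
)

```text
t: 44.05
eef_pos: [0.5019, 0.2448, 0.1588]
ee_rot: [[-0.214, 0.977, 0.002], [0.977, 0.214, 0.001], [0.0, 0.002, -1.0]]
contact_force: [-0.1, 0.4, -2.3]
grip_width: 0.637
finger_force: 53.5
```

>>> carry_out(
  steps=[
    [[0, 0, 0.12], [0, 0, 0], 48],
    [[0, 0, 0.06], [0, 0, 0], 48],
    [[0, 0, 0], [0, 0, 0], 48],
    [[0, 0, 0], [0, 0, 0], 48],
  ],
)

```text
t: 44.45
eef_pos: [0.5011, 0.2449, 0.1534]
ee_rot: [[-0.215, 0.977, 0.0], [0.977, 0.215, 0.0], [0.0, 0.0, -1.0]]
contact_force: [0.2, -0.2, -2.1]
grip_width: 0.636
finger_force: 53.5
```

>>> carry_out(
  steps=[
    [[0, 0, 0.1], [0, 0, 0], 48],
    [[0, 0, 0.04], [0, 0, 0], 48],
    [[0, 0, 0], [0, 0, 0], 48],
  ],
)

```text
t: 44.75
eef_pos: [0.5009, 0.2448, 0.1495]
ee_rot: [[-0.215, 0.977, -0.001], [0.977, 0.215, -0.0], [-0.0, -0.001, -1.0]]
contact_force: [-1.1, 0.6, -2.7]
grip_width: 0.637
finger_force: 53.5
```

>>> carry_out(
  steps=[
    [[0, 0, 0.06], [0, 0, 0], 48],
    [[0, 0, 0], [0, 0, 0], 48],
    [[0, 0, 0], [0, 0, 0], 48],
  ],
)

```text
t: 45.05
eef_pos: [0.5013, 0.245, 0.1487]
ee_rot: [[-0.215, 0.977, 0.001], [0.977, 0.215, 0.0], [0.0, 0.001, -1.0]]
contact_force: [-0.6, -0.2, -1.0]
grip_width: 0.638
finger_force: 53.7
```

>>> carry_out(
  steps=[
    [[0, 0, 0.04], [0, 0, 0], 48],
    [[0, 0, 0], [0, 0, 0], 48],
    [[0, 0, 0], [0, 0, 0], 58],
    [[0, 0, 0], [0, 0, 0], 66],
    [[0, 0, 0], [0, 0, 0], 76],
    [[0, 0, 0], [0, 0, 0], 85],
    [[0, 0, 0], [0, 0, 0], 85],
    [[0, 0, -0.4], [0, 0, 0], 85],
    [[0, 0, -1], [0, 0, 0], 85],
    [[0, 0, -1], [0, 0, 0], 85],
  ],
)

```text
t: 46.05
eef_pos: [0.5008, 0.2447, 0.2081]
ee_rot: [[-0.215, 0.977, -0.001], [0.977, 0.215, -0.0], [-0.0, -0.001, -1.0]]
contact_force: [0.5, -0.3, 0.6]
grip_width: 0.998
finger_force: 0.0
```

>>> carry_out(
  steps=[
    [[0, 0, -1], [0, 0, 0], 85],
    [[0, 0, -1], [0, 0, 0], 85],
    [[-0.5, 0, -0.6], [0, 0, 0], 85],
    [[-1, 0, 0], [0, 0, 0], 85],
    [[-1, 0, 0], [0, 0, 0], 85],
    [[-1, 0, 0], [0, 0, 0], 85],
    [[-1, 0, 0], [0, 0, 0], 85],
    [[-1, 0, 0], [0, 0, 0], 85],
    [[-1, 0, 0], [0, 0, 0], 85],
    [[-1, 0, 0], [0, 0, 0], 85],
  ],
)

```text
t: 47.05
eef_pos: [0.5416, 0.0608, 0.2732]
ee_rot: [[-0.215, 0.977, 0.001], [0.977, 0.215, 0.0], [-0.0, 0.001, -1.0]]
contact_force: [-0.4, -1.2, -0.6]
grip_width: 0.994
finger_force: 0.0
```

Run:
```python
from h import *
a=cams.read_camera("side")[:,:,::-1];im=cams.read_camera("top")[:,:,::-1]
A=cv2.resize(a[70:220,110:290],(400,333),interpolation=2); B=cv2.resize(im[225:325,90:210],(400,333),interpolation=2)
cv2.imwrite("pics/f.png",np.hstack([A,B])); to(.5,.24,.2)
```

```text
t 47.1 pos [0.542  0.0591 0.2731] th 12.17 tilt [ 0.0011 -0.0008] F [ 0.5 -0.6  0.2] grip 0.997 | units [ 7.43 -0.12  2.92] turn None
```

View pics/f.png

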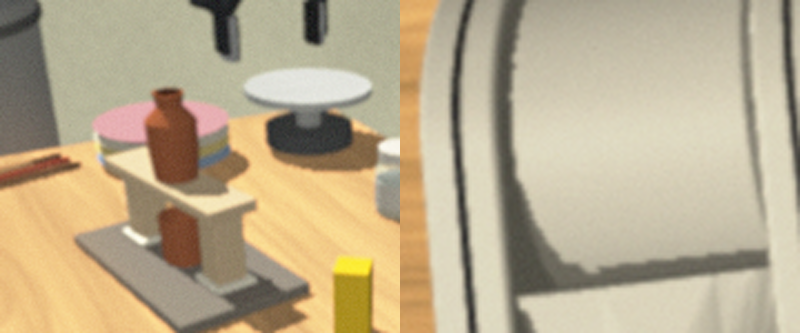

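The vase stands upright in the middle of the plate, with its lip at crop (167,94), and the tier looks sound. A quick numeric check, then I'll hand in.

Run:
```python
from h import *
v=w("side",[(110+167/2.222,70+94/2.222)],.21)[0]; print(v)
if np.linalg.norm(v-[.5,.2445])<.009: print(job.finish_job())
```

```text
[0.49505297 0.23173465]
```

The side reading is too coarse to settle this, so I'll clear the arm and check from the top.

>>> carry_out(
  steps=[
    [[-1, 0, 0], [0, 0, 0], 85],
    [[-1, 0, 0], [0, 0, 0], 85],
    [[-1, 0, 0], [0, 0, 0], 85],
    [[-1, 0, 0], [0, 0, 0], 85],
    [[-1, 0, 0], [0, 0, 0], 85],
    [[-1, 0, 0], [0, 0, 0], 85],
    [[0, 0, 0], [0, 0, 0], 85],
  ],
)

```text
t: 47.85
eef_pos: [0.5741, -0.0867, 0.2725]
ee_rot: [[-0.212, 0.977, 0.001], [0.977, 0.212, -0.001], [-0.001, 0.0, -1.0]]
contact_force: [0.0, 0.2, 0.5]
grip_width: 0.997
finger_force: 0.0
```

Run:
```python
from h import *
im=cams.read_camera("top")[:,:,::-1]
cv2.imwrite("pics/t6.png",cv2.resize(im[230:310,90:235],None,fx=5,fy=5,interpolation=2))
```

```text
(no output)
```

View pics/t6.png

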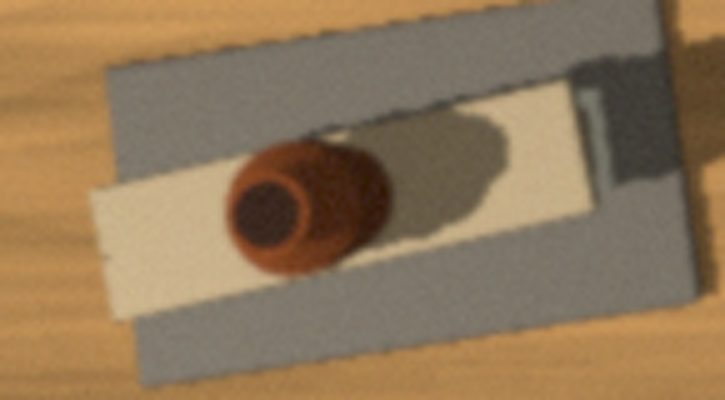

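Run:
```python
from h import *
f=lambda p:(np.array(p)+.5)/5-.5+[90,230]
v=w("top",f([(267,213)]),.21)[0]; print(v, w("top",f([(294,207)]),.18))
if np.linalg.norm(v-[.4997,.2436])<.009: print(job.finish_job())
```

```text
[0.50037217 0.24457167] [[0.50069083 0.24378922]]
the job is handed in; nothing more can be done
None
```

The tier is built and handed in at about 48 s. In the last top view the vase was about 1 mm from the middle of the plate and both props were within about 1 mm of their pad centres. The short prop was left alone, and the judge's verdict was not shown.

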